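# Move the wet round plaque to the free stand with the spatula

### The job

The varnish on the round wooden plaque is still wet, so it must not be touched by the gripper: take the spatula by its handle, slide the blade under the round plaque, lift it off its stand and, without tipping or dropping it, set it down centred on the rails of the free stand. Then draw the spatula right out and lay it flat on the bench, clear of the stands. Leave the square plaque where it is.

Things in the scene. Friction and masses are not known exactly. Their poses are not given: they have to be found in the camera images.
- spatula: Steel spatula, 250 g, flat on the bench, tip away from the robot. Origin: blade underside; x to the tip, z up. Blade 3 mm thick, y -28 to 28, x -145 to 50. Dark wood bar handle above its rear: x -145 to -75, 26 wide (y), z 40 to 70, centre x -110, z 55; pinch across its width from above. Posts join it to the blade; in front of x = -80 the blade is clear: centre the plaque over the origin.
- plaque: Round pine plaque with burned flower, 120 mm diameter, 10 thick, about 60 to 120 g. Origin: centre of underside, z up. Starts centred (3 mm) on the rails of a stand just like stand_free, underside 36 mm above the bench. At the start its x axis points along those rails, away from the robot (within 12 degrees of straight ahead): the way the blade goes in.
- stand_free: The empty one of three identical fixed stands. Origin: centre of underside, on the bench; x along the rails, away from the robot. Base board 120 x 120, 8 mm thick; two rails 120 mm long, 20 wide, tops at z 36, inner faces at y -40 and 40. The channel between them (80 wide, z 8 to 36) is open at both ends: the blade passes through it under a plaque resting on the rails.
- square_plaque: Square pine plaque, 100 x 100 mm, 10 mm thick, lying on the third stand. Origin: centre of its underside. To be left alone.
Things that resemble listed ones, but are neither listed nor needed, are in the scene too. Several things look just like the spatula: the one meant starts farthest to the robot's right. What is shaped like the plaque but red is not meant.

How it is judged:
On the way:
1. the round plaque is lifted at least 15 mm off its stand, carried by the spatula (height (world z) of plaque above 0.051 m and contact force between spatula and plaque above 0.2 N), for 0.2 s.
At the end, for the whole second after the job is handed in: Round plaque still and level on the free stand's rails, centre within 20 mm of the stand's, underside within 5 mm of the rail tops; spatula out (origin over 100 mm from the plaque's centre, not touching it), still and flat on the bench within 5 mm; square plaque moved under 20 mm (horizontal distance between plaque and stand_free below 0.02 m and height (world z) of plaque between 0.031 and 0.041 m and angle between each of plaque, spatula's own z axis and vertical below 0.1 rad and linear speed of each of plaque, spatula below 0.02 m/s and contact force between spatula and plaque below 0.05 N and height (world z) of spatula below 0.005 m and horizontal distance between spatula and plaque above 0.1 m and distance of square_plaque from where it was at the start of the episode below 0.02 m).
It fails at once if the gripper or arm touches the round plaque (contact force between any of the fingers, the arm and plaque above 0.3 N).
It fails at once if the round plaque is tipped by more than 25 degrees (angle between plaque's own z axis and vertical above 0.44 rad).
It fails at once if the round plaque is dropped or thrown (falls free, faster than 0.4 m/s) (linear speed of plaque above 0.4 m/s and contact force between spatula and plaque below 0.01 N).
It fails at once if the square plaque is pushed more than 20 mm (distance of square_plaque from where it was at the start of the episode above 0.02 m).
It also fails if it takes over 61 s, if anything falls off the work surface, if the arm or the gripper's body presses on something with over 40 N, if the wrist force passes 120 N, or if a joint passes its speed limit or range.

### The arm

A 6-joint arm with a two-finger parallel gripper is mounted at the origin on the work surface. World frame = base frame: x ahead of the robot, y to its left, z up, the work surface at z = 0. Lengths are in m, angles in rad, forces in N, time in s.
With the tool pointing down it reaches from about 0.275 to 0.825 m from the base axis. Payload 4.9 kg.
Tool frame: the origin (TCP) lies midway between the tips of the shut fingers; the grasp point (between the pads) lies 19 mm behind it (bot.grip_depth is the distance from the TCP to the grasp point, in m); y points along the fingers, x is the direction in which the jaws open and shut, and the axes are right-handed (so a half turn about y gives the same grasp; the last joint's range is limited). The gripper opens to 85 mm and grips with 20 to 120 N. Pads are 22 mm wide; open, the fingers measure 114 mm over their backs; the gripper's body (76 mm by 85 mm) begins 54 mm behind the grasp point. The pads swing forward as they close: fully open they stand 13 mm farther back than shut.
Start: joints at [1.072, 0.326, -0.193, 1.052, 0, 1.437], TCP at [0.196, 0.514, 0.231] pointing down, gripper open.
Joint ranges: [-2.65, 2.65], [-0.97, 1.79], [-1.3, 1.35], [-1.93, 2.1], [-1.47, 1.37], [-3.14, 3.14]. Speed limits (rad/s): [2.57, 2.57, 3.14, 3.14, 3.14, 3.14].

### API

Orientations are given as a unit quaternion [w, x, y, z].
In Python, from cell import bot gives the robot as it stands. Calls block until the motion is done:
- bot.move_pose(position, orientation): joint-space move of the TCP to a pose.
- bot.move_linear(position, speed=0.15, rotation=None, until_force=None): straight line of the TCP; rotation=None keeps the orientation; speed is the mean speed in m/s. With until_force (N) it stops when the force on the tool has changed by that much, and returns True; else False.
- bot.goto_joints(angles): joint-space move.
- bot.set_gripper(opening, grasp_force=None): opening from 0.0 (shut) to 1.0 (fully open); grasp_force is the grip in N (None keeps the last); returns when the fingers have stopped.
- bot.wait(seconds).
- bot.solve_ik(position, orientation): joint angles nearest the present ones, or None.
- bot.camera(name): name is "side" or "top" or "wrist"; returns the picture (480x640x3 uint8, red, green, blue); there is no depth.
- bot.calibration(name): a dict with "mtx" (3x3 intrinsics, pixels), "extrinsics" (4x4, takes a point from world to camera coordinates); the wrist camera has in their place "hand_eye" (4x4, takes a point from camera to tool coordinates, whose origin is the TCP and whose axes are the tool frame's). Camera axes: x right, y down, z forward; pixel columns grow to the right and rows downward; lengths in m; the calibration is good to about 2 mm. A picture is of the moment at which its call begins: read the wrist's pose just before it. calibration takes no time and is no camera call.
A pose or a line that the arm cannot do raises bot.PlanningError and nothing moves.
- bot.close_job(): hands the job in, once; it reports no verdict.
Trained networks look in the newest picture that a camera, given by its name, has taken for a name from the list of things; names that differ only in an ending like _2 or _b are one class to them, and where a whole thing is asked for, a point or a joint stands for the part that bears it (a point fixed in the world has none). Each returns a list of dicts, best first, with "confidence" (0 to 1); they miss things now and then, are a little off and sometimes report something else, mostly with a low value. They report only what shows in the picture. A call takes as long as a camera call. They do not tell look-alikes from the thing itself.
- bot.search_frame(camera, thing): "bbox" ([left, top, width, height] in pixels, round what is visible of it).
Readings, each from a call of its own:
- bot.read_clock(): time.
- bot.read_joint_positions(): joint angles.
- bot.read_joint_vel(): joint speeds.
- bot.read_joint_efforts(): joint torques, N m.
- bot.read_position(): TCP position.
- bot.read_tool_rot(): TCP orientation.
- bot.read_ft_force(): force on the tool from outside, world axes, zero at the start.
- bot.read_moment(): the same for the moment, N m.
- bot.read_gripper_width(): opening from 0.0 (shut) to 1.0 (fully open).
Only numpy, scipy, OpenCV 4.12 (cv2) and the standard library are available. Lean on these libraries where they do the work, as an engineer would, in place of code of your own. Each camera call takes 0.05 s, during which the arm holds its last target.

## Working session

There is one attempt and no reset: what is moved stays moved. The work goes in short steps, each a Python script; the robot and the scene stay as the last script left them, time stands still between calls to the robot, and variables do not carry over. Pictures are saved under pics/ and viewed, and the job is handed in when it is done.

```bash
ls; mkdir -p pics; python3 - <<'E'
from cell import bot
import cv2,numpy as np
print(bot.read_clock())
for c in ["top","side"]:
    im=bot.camera(c); cv2.imwrite(f"pics/{c}0.png",im[:,:,::-1])
    k=bot.calibration(c); print(c,np.round(k["mtx"],1).tolist(),np.round(k["extrinsics"],3).tolist())
    for t in ["spatula","plaque","stand_free","square_plaque"]:
        print(t,[([round(v) for v in d["bbox"]],round(d["confidence"],2)) for d in bot.search_frame(c,t)])
print(np.round(bot.calibration("wrist")["hand_eye"],3).tolist(), bot.read_clock(), bot.read_tool_rot())
E
```

```text
pics
0.0
top [[505.3, 0.0, 325.9], [0.0, 505.3, 238.8], [0.0, 0.0, 1.0]] [[-0.017, -1.0, 0.01, 0.084], [-0.98, 0.015, -0.196, 0.491], [0.196, -0.013, -0.981, 1.127], [0.0, 0.0, 0.0, 1.0]]
spatula [([140, 332, 86, 51], 0.83), ([314, 179, 37, 78], 0.6)]
plaque [([249, 302, 54, 56], 0.84), ([374, 142, 46, 46], 0.78)]
stand_free [([449, 157, 56, 58], 0.81), ([314, 179, 37, 76], 0.16)]
square_plaque [([220, 157, 47, 47], 0.78)]
side [[485.9, 0.0, 312.4], [0.0, 485.9, 241.3], [0.0, 0.0, 1.0]] [[0.96, -0.28, -0.019, -0.443], [-0.195, -0.617, -0.762, 0.181], [0.201, 0.736, -0.647, 1.148], [0.0, 0.0, 0.0, 1.0]]
spatula [([187, 184, 29, 39], 0.68)]
plaque [([385, 258, 46, 37], 0.71), ([216, 226, 38, 30], 0.67)]
stand_free []
square_plaque [([321, 180, 42, 27], 0.97)]
[[1.0, -0.0, -0.001, 0.0], [0.001, -0.267, 0.964, -0.142], [-0.0, -0.964, -0.267, 0.067], [0.0, 0.0, 0.0, 1.0]] 0.5 [-0.58238163  0.58239812  0.40100089 -0.40105156]
```

View pics/top0.png

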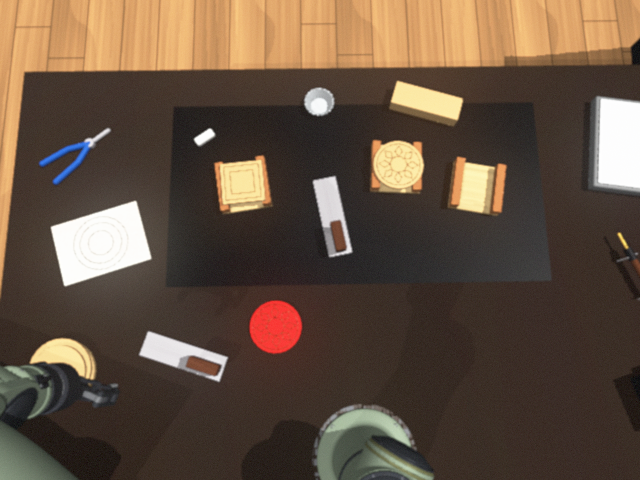

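View pics/side0.png

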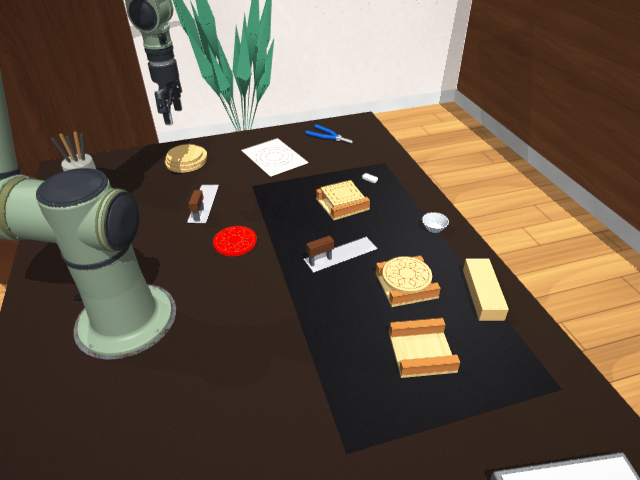

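Candidates. Spatula: (332,217) and (183,357); the robot's right is image right, so it is (332,217). Round plaque: pine one on a stand (398,165); the red disc (275,327) and the pine stack (62,360) are not meant. Free stand: (478,187). Square plaque: (243,184). Next I'll zoom in for precise points.

```bash
cat > h.py <<'E'
import numpy as np,cv2
from cell import bot
from scipy.spatial.transform import Rotation as R
def cam(c,pose=None):
    k=bot.calibration(c); K=np.array(k["mtx"])
    if "extrinsics" in k: return K,np.array(k["extrinsics"])
    p,q=pose; T=np.eye(4); T[:3,:3]=R.from_quat(q,scalar_first=True).as_matrix(); T[:3,3]=p
    return K,np.linalg.inv(T@np.array(k["hand_eye"]))
def ray(K,E,uv,z):
    d=np.linalg.inv(K)@np.array([uv[0],uv[1],1.]); Rm=E[:3,:3].T; o=-Rm@E[:3,3]; d=Rm@d
    return o+d*(z-o[2])/d[2]
def proj(K,E,P):
    P=np.atleast_2d(P)@E[:3,:3].T+E[:3,3]; p=P@K.T; return p[:,:2]/p[:,2:]
def quat(th): # tool z along heading th, tool y down, jaws across
    z=np.array([np.cos(th),np.sin(th),0]);y=np.array([0,0,-1.]);x=np.cross(y,z)
    return R.from_matrix(np.c_[x,y,z]).as_quat(scalar_first=True)
def wpic(name):
    p,q=bot.read_position(),bot.read_tool_rot(); im=bot.camera("wrist")
    cv2.imwrite(f"pics/{name}.png",im[:,:,::-1]); np.savez(f"pics/{name}.npz",p=p,q=q); return im
def wload(name):
    d=np.load(f"pics/{name}.npz"); return cam("wrist",(d["p"],d["q"]))
E
python3 - <<'E'
from h import *
K,E=cam("top")
for n,uv,z in [("tip",(325,178),0.003),("rear",(338,256),.003),("handle",(338,236),.07),("plaque",(398,165),.046),("free",(478,187),.02),("sq",(243,184),.046)]:
    print(n,ray(K,E,uv,z).round(3))
im=cv2.imread("pics/top0.png")[130:270,300:520]
cv2.imwrite("pics/topcrop.png",cv2.resize(im,None,fx=3.6,fy=3.6,interpolation=cv2.INTER_CUBIC))
for p in [[.45,.06,.25],[.45,-.1,.25],[.45,-.25,.25]]:
    print(bot.solve_ik(p,quat(0)))
E
```

```text
tip [0.654 0.075 0.003]
rear [0.458 0.047 0.003]
handle [0.494 0.049 0.07 ]
plaque [ 0.671 -0.1    0.046]
free [ 0.621 -0.297  0.02 ]
sq [0.628 0.271 0.046]
[-0.03028801  0.13460752 -0.39403243  1.04215638  0.          3.11130465]
[-0.379016    0.14783912 -0.3782762   1.044681    0.          2.76257665]
[-0.65056341  0.24873615 -0.25058892  1.07147126  0.          2.49102924]
```

View pics/topcrop.png

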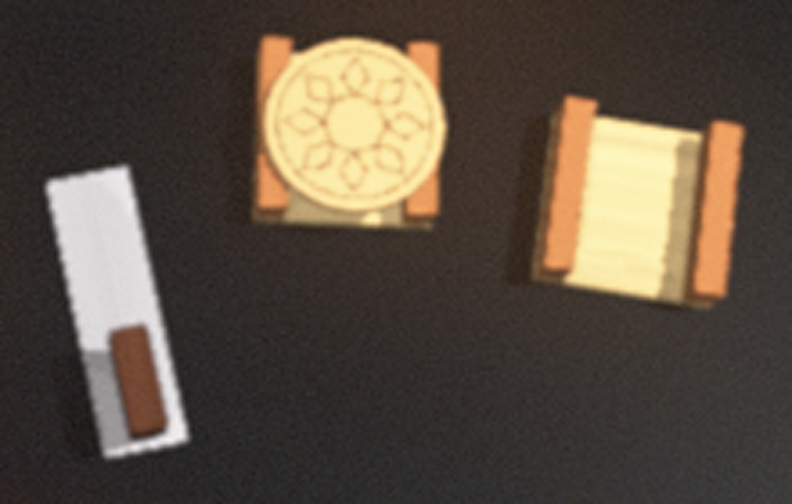

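The crop confirms the rightmost spatula, heading about +8°, with the pine plaque on its stand at (353,125) and the empty stand at (640,200) in the crop. Next come closer wrist views.

```bash
python3 - <<'E'
from h import *
print(np.round(bot.calibration("wrist")["mtx"],1).tolist())
for n,p in [("w_sp",[.50,.06,.28]),("w_pl",[.60,-.10,.28]),("w_fr",[.55,-.29,.28])]:
    q=quat(np.pi); print(bot.solve_ik(p,q).round(2))
    bot.move_pose(p,q); wpic(n)
    for t in ["spatula","plaque","stand_free"]:
        print(n,t,[([round(v) for v in d["bbox"]],round(d["confidence"],2)) for d in bot.search_frame("wrist",t)])
print(bot.read_clock())
E
```

```text
[[349.2, 0.0, 317.5], [0.0, 349.2, 244.9], [0.0, 0.0, 1.0]]
[-0.03  0.21 -0.22  1.14  0.   -0.03]
w_sp spatula [([282, 170, 73, 156], 0.86), ([138, 303, 100, 87], 0.47)]
w_sp plaque [([137, 302, 100, 92], 0.77), ([390, 1, 120, 75], 0.6)]
w_sp stand_free [([0, 247, 93, 112], 0.95), ([452, 280, 94, 77], 0.26)]
[-0.29  0.41  0.06  1.22  0.   -0.29]
w_pl spatula [([420, 69, 72, 184], 0.97)]
w_pl plaque [([265, 223, 105, 100], 0.63)]
w_pl stand_free [([92, 170, 119, 117], 0.74), ([262, 221, 108, 102], 0.67)]
[-0.6   0.44  0.1   1.23  0.   -0.6 ]
w_fr spatula [([582, 128, 58, 161], 0.62)]
w_fr plaque [([430, 264, 100, 83], 0.8)]
w_fr stand_free [([255, 210, 118, 115], 0.7)]
4.6583
```

View pics/w_sp.png

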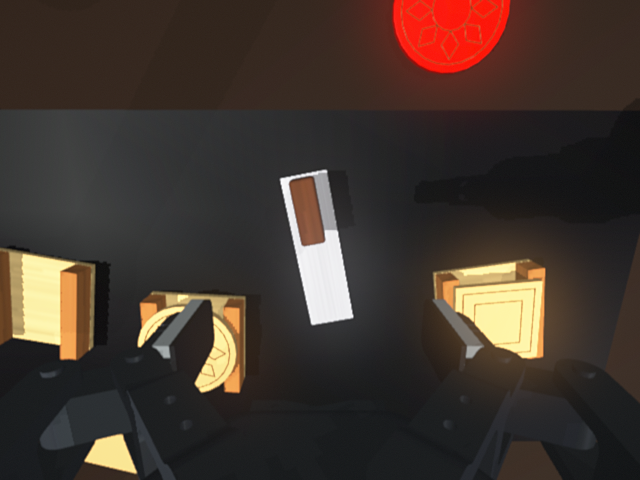

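View pics/w_pl.png

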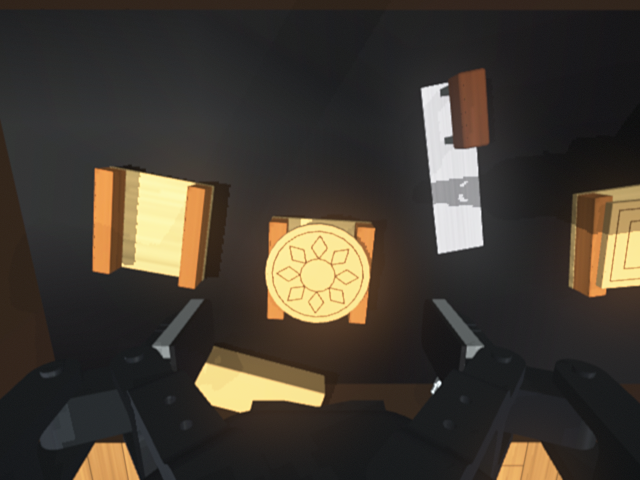

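View pics/w_fr.png

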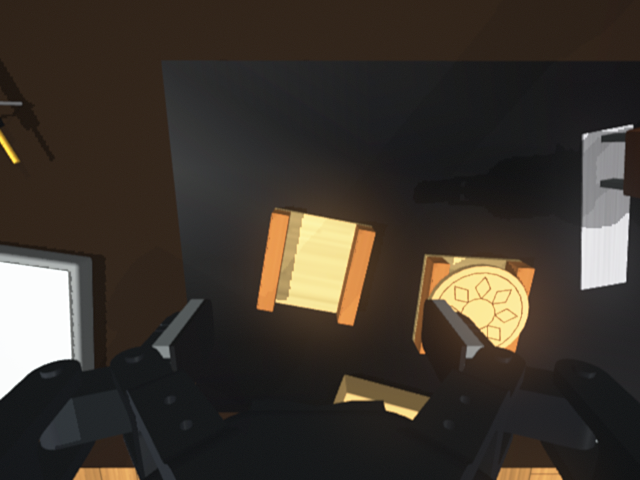

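The wrist views show the spatula at (317,247) in w_sp, the plaque at (318,273) in w_pl, and the empty stand at (317,266) in w_fr. I'll crop these to pick corners.

```bash
python3 - <<'E'
import cv2
a=cv2.imread("pics/w_pl.png")[205:335,255:385]; b=cv2.imread("pics/w_fr.png")[200:330,250:380]; c=cv2.imread("pics/w_sp.png")[165:330,270:360]
cv2.imwrite("pics/c_plfr.png",cv2.hconcat([cv2.resize(x,(390,390),interpolation=cv2.INTER_CUBIC) for x in (a,b)]))
cv2.imwrite("pics/c_sp.png",cv2.resize(c,None,fx=3.5,fy=3.5,interpolation=cv2.INTER_CUBIC))
E
```

```text
(no output)
```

View pics/c_plfr.png

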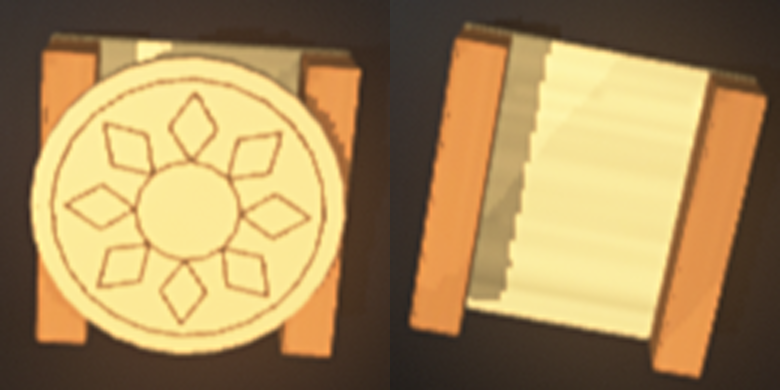

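View pics/c_sp.png

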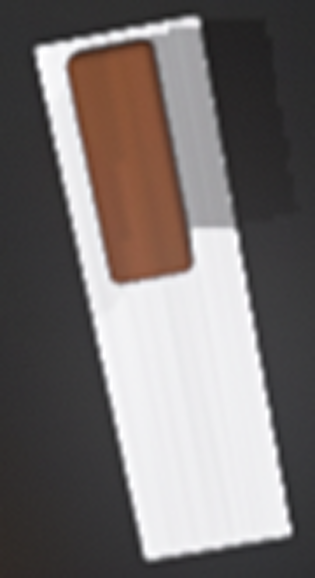

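```bash
cat > fit.py <<'E'
from h import *
from scipy.optimize import least_squares
def fit(name,off,s,obs,model,x0):
    K,E=wload(name); uv=(np.array(obs,float)+.5)/s-.5+np.array(off); M=np.array(model,float)
    def W(x): c,sn=np.cos(x[2]),np.sin(x[2]); return np.c_[x[0]+c*M[:,0]-sn*M[:,1],x[1]+sn*M[:,0]+c*M[:,1],M[:,2]]
    r=least_squares(lambda x:(proj(K,E,W(x))-uv).ravel(),x0)
    print(name,"x,y",r.x[:2].round(4),"yaw deg",np.degrees(r.x[2]).round(2)); print((r.fun.reshape(-1,2)).round(1).tolist()); return r.x
E
python3 - <<'E'
from fit import *
# image up = toward robot, image left = robot right (-y)
z=.036
rail={'rn':(-.06,-.06),'rni':(-.06,-.04),'rf':(.06,-.06),'rfi':(.06,-.04),'ln':(-.06,.06),'lni':(-.06,.04),'lf':(.06,.06),'lfi':(.06,.04)}
def m(k): return [rail[i]+(z,) for i in k]
st=fit("w_pl",(255,205),3,[(45,50),(98,55),(37,341),(86,343),(361,68),(304,60),(330,356),(282,352)],m(['rn','rni','rf','rfi','ln','lni','lf','lfi']),[.67,-.1,0])
fr=fit("w_fr",(250,200),3,[(65,38),(119,45),(20,328),(70,335),(376,95),(322,84),(312,377),(262,371)],m(['rn','rni','rf','rfi','ln','lni','lf','lfi']),[.62,-.3,0])
sp=fit("w_sp",(270,165),3.5,[(35,46),(200,17),(146,560),(292,535)],[(-.145,-.028,.003),(-.145,.028,.003),(.05,-.028,.003),(.05,.028,.003)],[.6,.07,.1])
sh=fit("w_sp",(270,165),3.5,[(68,48),(154,37),(195,270),(113,285)],[(-.145,-.013,.07),(-.145,.013,.07),(-.075,.013,.07),(-.075,-.013,.07)],[.6,.07,.1])
K,E=wload("w_pl"); im=cv2.imread("pics/w_pl.png")
print("disc",ray(K,E,(255+188.5/3-.3,205+205/3-.3),.046))
K,E=cam("top")
T=cv2.imread("pics/top0.png")
for x,M in [(st,m(rail)),(fr,m(rail)),(sp,[(-.145,-.028,.003),(-.145,.028,.003),(.05,-.028,.003),(.05,.028,.003)])]:
    M=np.array(M);c,s=np.cos(x[2]),np.sin(x[2])
    for u in proj(K,E,np.c_[x[0]+c*M[:,0]-s*M[:,1],x[1]+s*M[:,0]+c*M[:,1],M[:,2]]): T[int(round(u[1])),int(round(u[0]))]=(255,0,255)
cv2.imwrite("pics/ov.png",cv2.resize(T[130:270,300:520],None,fx=3.6,fy=3.6,interpolation=cv2.INTER_NEAREST))
E
```

```text
w_pl x,y [ 0.6741 -0.0972] yaw deg -3.18
[[-0.9, 0.0], [-0.8, -0.7], [-0.1, -0.3], [0.0, -0.1], [-0.1, -0.2], [1.3, 1.5], [0.5, -0.3], [0.2, 0.2]]
w_fr x,y [ 0.6219 -0.2929] yaw deg -10.48
[[-0.5, -0.1], [-0.8, 0.8], [-0.1, -0.2], [-0.4, 0.2], [0.5, -0.0], [1.2, 0.5], [-0.3, -0.2], [0.3, -0.9]]
w_sp x,y [0.6038 0.0706] yaw deg 10.72
[[0.4, 0.4], [-0.2, -0.3], [-0.0, -0.1], [-0.1, -0.1]]
w_sp x,y [0.6027 0.0691] yaw deg 9.76
[[-0.5, 0.7], [0.7, -0.6], [0.5, 0.1], [-0.6, -0.2]]
disc [ 0.66894336 -0.09886865  0.046     ]
```

View pics/ov.png

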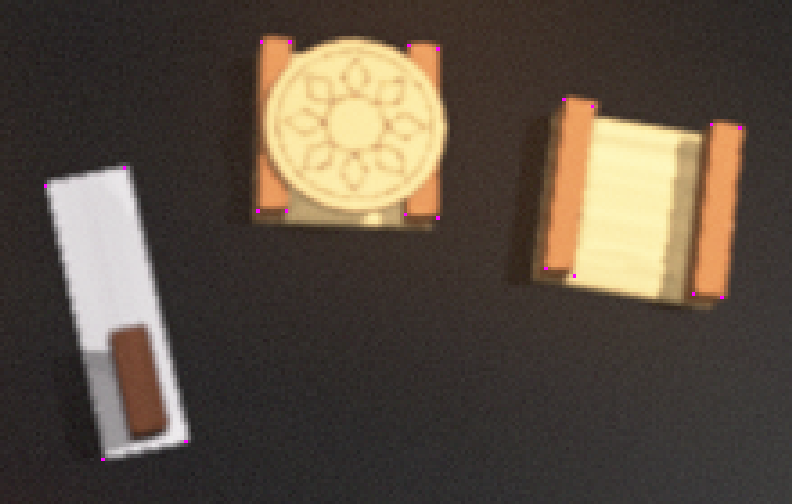

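The fits agree with the top camera: residuals are about 1 px, and the overlay corners land on the objects. Grasping the spatula now.

```bash
cat > mv.py <<'E'
from h import *
def tcp(o,yaw,z,back=.110):  # spatula origin xy, underside height
    return [o[0]-back*np.cos(yaw),o[1]-back*np.sin(yaw),z+.036]
def Q(yaw): return quat(yaw+np.pi)
E
python3 - <<'E'
from mv import *
o=(.6035,.0700);y=np.radians(10.4)
bot.move_pose(tcp(o,y,.10),Q(y))
bot.set_gripper(.8)
bot.move_linear(tcp(o,y,0),speed=.12)
f0=bot.read_ft_force()
bot.set_gripper(0,grasp_force=110)
print(bot.read_gripper_width(),bot.read_position(),f0,bot.read_ft_force())
bot.move_linear(tcp(o,y,.10),speed=.08)
print(bot.read_gripper_width(),bot.read_ft_force(),bot.read_moment(),bot.read_clock())
wpic("w_g"); cv2.imwrite("pics/s_g.png",bot.camera("side")[:,:,::-1])
E
```

```text
0.28708202608335437 [0.49577548 0.05003566 0.03676246] [-0.62738817 -0.70270615  0.22291096] [-0.67165538  0.16179364  4.09003975]
0.2905125704556564 [-0.32814037  0.76907833 -2.26917476] [-0.06480614  0.05196966 -0.02456495] 9.2167
```

View pics/w_g.png

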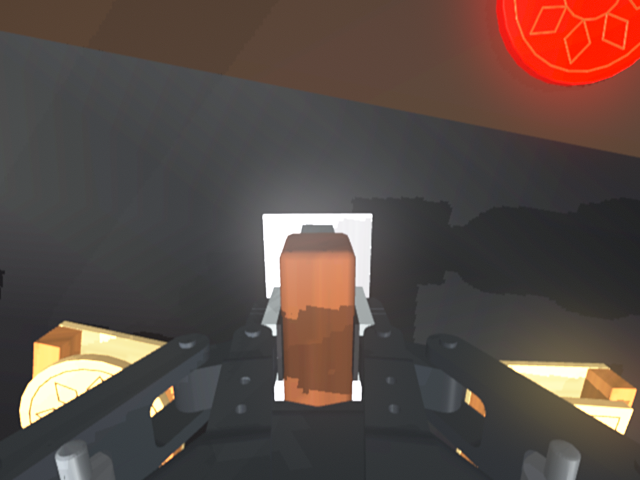

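View pics/s_g.png

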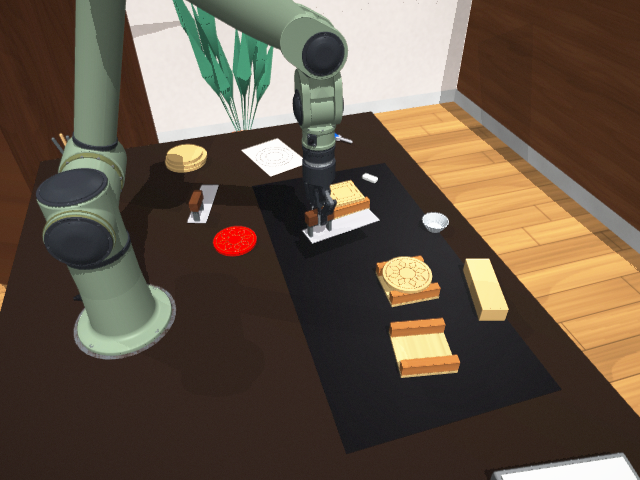

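The spatula is held straight: handle at (318,320) and blade rear edge at row 213 in w_g. Next I'll check the in-hand offset and any sag.

```bash
python3 - <<'E'
from mv import *
K,E=wload("w_g"); d=np.load("pics/w_g.npz"); p,q=d["p"],d["q"];print(p)
y=np.radians(10.4);h=np.array([np.cos(y),np.sin(y),0]);l=np.array([-np.sin(y),np.cos(y),0]);g=p-np.array([0,0,.036])+.11*h
P=[g-.145*h+s*.028*l+[0,0,.003] for s in(-1,1)]+[g-.145*h+s*.013*l+[0,0,.07] for s in(-1,1)]
print("exp",proj(K,E,P).round(1).tolist())
C=[g+a*h+s*.028*l+[0,0,.003] for a in(-.145,.05) for s in(-1,1)]
Ks,Es=cam("side"); print("side exp",proj(Ks,Es,C).round(1).tolist())
im=cv2.imread("pics/s_g.png")[190:255,290:390]; cv2.imwrite("pics/s_gc.png",cv2.resize(im,None,fx=8,fy=8,interpolation=cv2.INTER_CUBIC))
print((np.array(proj(Ks,Es,C))-[290,190])*8)
E
```

```text
[0.49483217 0.0501583  0.13544401]
exp [[262.6, 214.4], [372.8, 214.3], [277.5, 251.8], [357.9, 251.8]]
side exp [[311.4, 242.3], [301.4, 229.6], [379.1, 219.3], [367.6, 207.9]]
[[170.9283319  418.30243506]
 [ 91.54607196 316.5682029 ]
 [712.43926421 234.17107537]
 [620.87572036 143.01468815]]
```

View pics/s_gc.png

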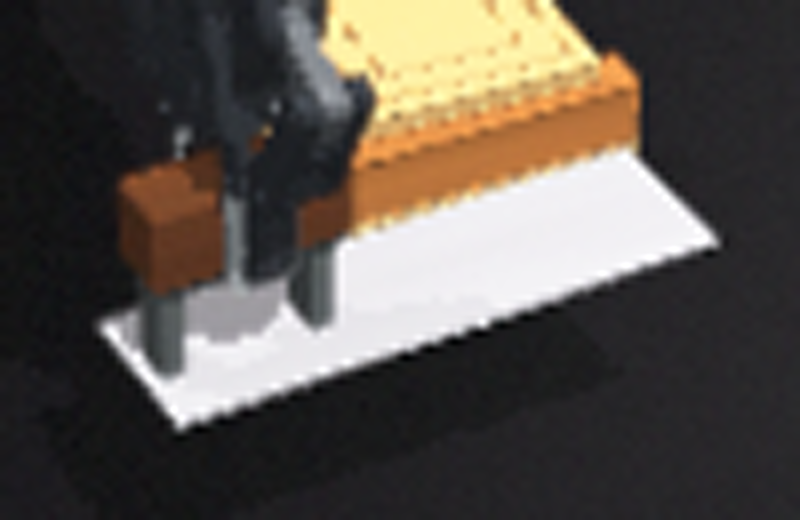

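No sag: the side view matches the prediction to about 1 px. Going to pre-insert and inserting.

```bash
python3 - <<'E'
from mv import *
y=np.radians(-3.18);h=np.array([np.cos(y),np.sin(y)]);S=np.array([.6741,-.0972]);c=S-.004*h
bot.move_pose(tcp(c-.16*h,y,.10),Q(y))
bot.move_linear(tcp(c-.16*h,y,.019),speed=.12)
cv2.imwrite("pics/t_pre.png",cv2.resize(bot.camera("top")[120:270,320:460,::-1],None,fx=4,fy=4,interpolation=cv2.INTER_CUBIC))
cv2.imwrite("pics/s_pre.png",cv2.resize(bot.camera("side")[200:320,310:460,::-1],None,fx=5,fy=5,interpolation=cv2.INTER_CUBIC))
print(bot.read_position(),tcp(c-.16*h,y,.019),bot.read_clock())
E
```

```text
[ 0.4014106  -0.08215879  0.05568598] [np.float64(0.4005219082868273), np.float64(-0.08200040347315576), 0.05499999999999999] 10.9333
```

View pics/t_pre.png

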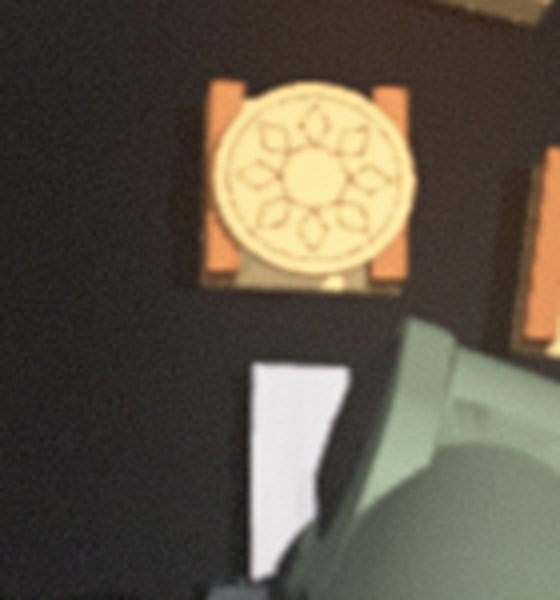

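View pics/s_pre.png

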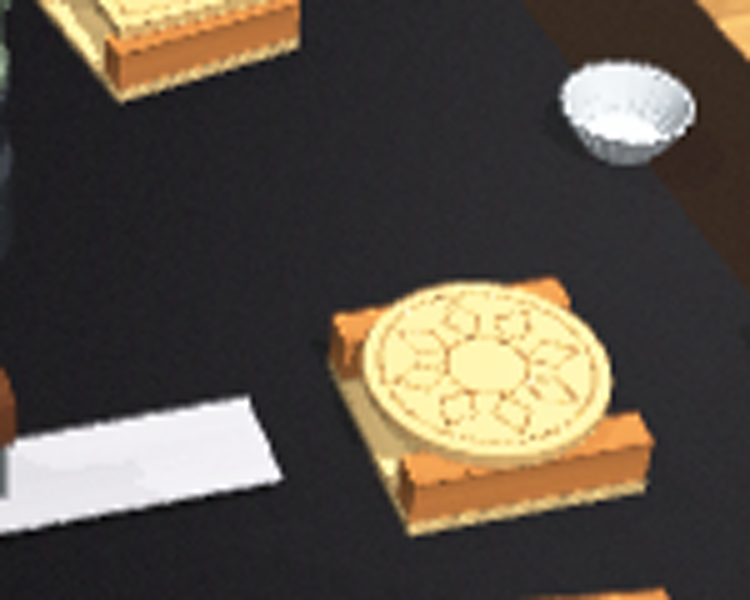

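The blade tip (300,365) lies centred on the channel (about 240–370) in the top crop, so I'm inserting with a force guard.

```bash
python3 - <<'E'
from mv import *
y=np.radians(-3.18);h=np.array([np.cos(y),np.sin(y)]);S=np.array([.6741,-.0972]);c=S-.004*h
print(bot.move_linear(tcp(c,y,.019),speed=.08,until_force=8))
print(bot.read_position(),tcp(c,y,.019),bot.read_ft_force())
wpic("w_in")
cv2.imwrite("pics/s_in.png",cv2.resize(bot.camera("side")[200:320,310:460,::-1],None,fx=5,fy=5,interpolation=cv2.INTER_CUBIC))
cv2.imwrite("pics/t_in.png",cv2.resize(bot.camera("top")[120:270,320:460,::-1],None,fx=4,fy=4,interpolation=cv2.INTER_CUBIC))
E
```

```text
False
[ 0.55988569 -0.09084451  0.05501465] [np.float64(0.5602755384843005), np.float64(-0.0908760802771524), 0.05499999999999999] [ 0.36526931  0.03604279 -3.43048179]
```

View pics/t_in.png

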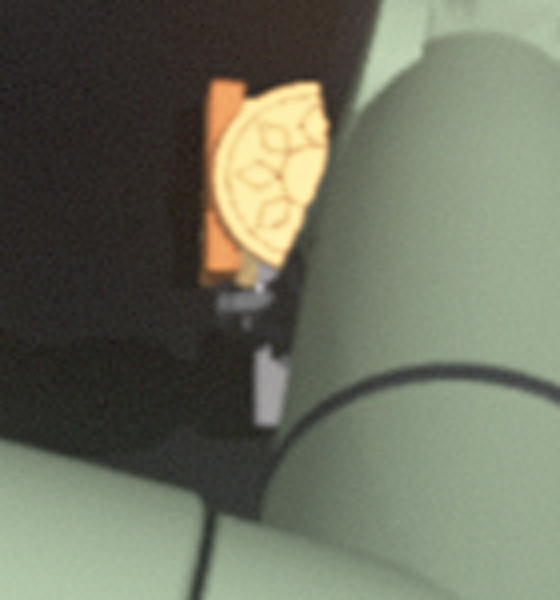

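View pics/s_in.png

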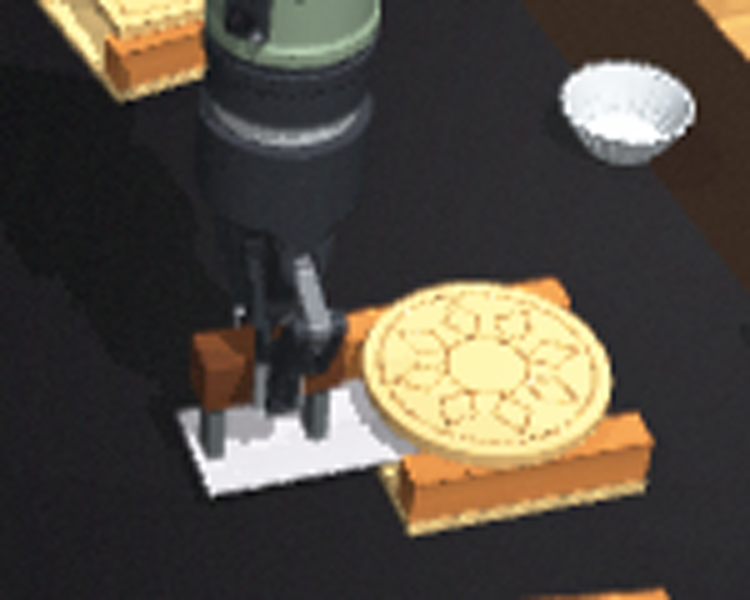

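The blade is under the plaque, which hasn't moved. Lifting.

```bash
python3 - <<'E'
from mv import *
y=np.radians(-3.18);h=np.array([np.cos(y),np.sin(y)]);S=np.array([.6741,-.0972]);c=S-.004*h
bot.move_linear(tcp(c,y,.075),speed=.04)
bot.wait(.4)
print(bot.read_position(),bot.read_ft_force(),bot.read_moment(),bot.read_clock())
cv2.imwrite("pics/s_up.png",cv2.resize(bot.camera("side")[180:320,310:460,::-1],None,fx=4,fy=4,interpolation=cv2.INTER_CUBIC))
E
```

```text
[ 0.56023778 -0.09086295  0.11095764] [-0.36835327  0.30094446 -3.17444914] [ 4.26076761e-02  1.82211617e-01 -7.54671799e-05] 15.1833
```

View pics/s_up.png

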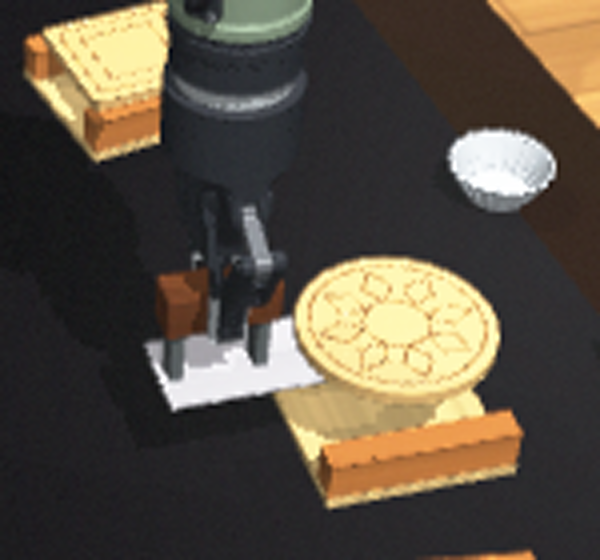

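```bash
python3 - <<'E'
from mv import *
K,E=cam("side"); u=np.array([310+397.5/4,180+325/4])
print("plaque side",ray(K,E,u,.088),ray(K,E,u-[.9,.9],.088))
y=np.radians(-3.18);h=np.array([np.cos(y),np.sin(y)]);print("spat origin",np.array([.6741,-.0972])-.004*h)
y=np.radians(-10.48);h=np.array([np.cos(y),np.sin(y)]);F=np.array([.6219,-.2929])
bot.move_linear(tcp(F,y,.075),speed=.06,rotation=Q(y))
bot.wait(.3)
print(bot.read_position(),tcp(F,y,.075),bot.read_clock())
cv2.imwrite("pics/s_ov.png",cv2.resize(bot.camera("side")[220:400,340:490,::-1],None,fx=3.3,fy=3.3,interpolation=cv2.INTER_CUBIC))
cv2.imwrite("pics/t_ov.png",cv2.resize(bot.camera("top")[120:270,400:540,::-1],None,fx=4,fy=4,interpolation=cv2.INTER_CUBIC))
E
```

```text
plaque side [ 0.67187356 -0.10380719  0.088     ] [ 0.67118355 -0.10029164  0.088     ]
spat origin [ 0.67010616 -0.09697811]
[ 0.51375351 -0.27283918  0.11100348] [np.float64(0.513734969415617), np.float64(-0.272891847694515), 0.11099999999999999] 18.8167
```

View pics/s_ov.png

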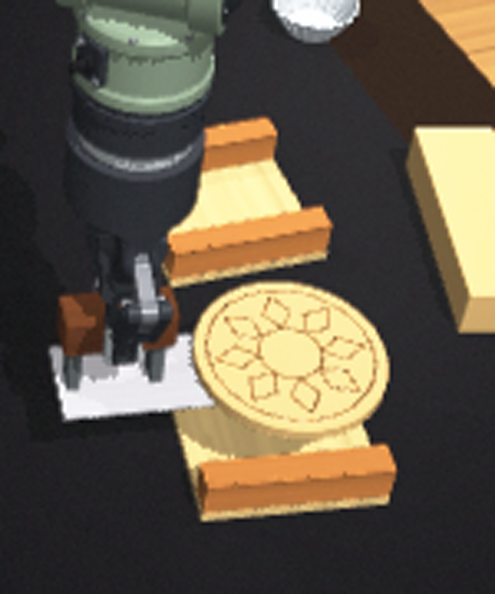

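View pics/t_ov.png

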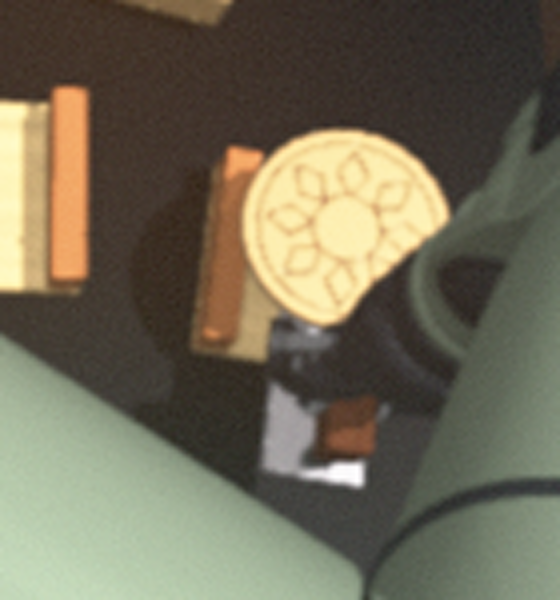

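```bash
python3 - <<'E'
from mv import *
K,E=cam("top");print(ray(K,E,(400+348/4,120+225/4),.088))
K,E=cam("side");print(ray(K,E,(340+291/3.3-.9,220+351/3.3-.9),.088))
y=np.radians(-10.48);h=np.array([np.cos(y),np.sin(y)]);F=np.array([.6219,-.2929])
print(bot.move_linear(tcp(F,y,.019),speed=.035))
bot.wait(.3)
print(bot.read_position(),bot.read_ft_force(),bot.read_clock())
cv2.imwrite("pics/s_dn.png",cv2.resize(bot.camera("side")[220:400,340:490,::-1],None,fx=3.3,fy=3.3,interpolation=cv2.INTER_CUBIC))
E
```

```text
[ 0.6256126  -0.29779517  0.088     ]
[ 0.62412408 -0.2932116   0.088     ]
False
[ 0.51378583 -0.27292558  0.05507442] [-0.17283594 -0.03193333 -2.21366722] 20.9667
```

View pics/s_dn.png

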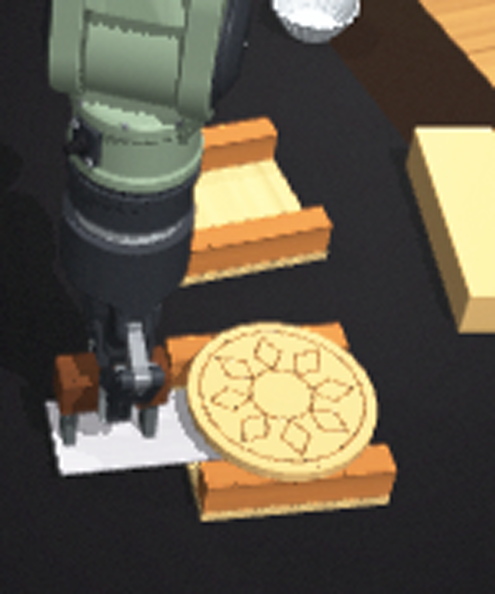

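The plaque is on the rails at (283,397) in the crop. I'll draw the blade out, then return the spatula to its original flat spot.

```bash
python3 - <<'E'
from mv import *
y=np.radians(-10.48);h=np.array([np.cos(y),np.sin(y)]);F=np.array([.6219,-.2929])
print(bot.move_linear(tcp(F-.19*h,y,.019),speed=.08,until_force=8))
bot.wait(.2); print(bot.read_position(),tcp(F-.19*h,y,.019),bot.read_ft_force(),bot.read_clock())
cv2.imwrite("pics/s_out.png",cv2.resize(bot.camera("side")[180:400,260:490,::-1],None,fx=2.7,fy=2.7,interpolation=cv2.INTER_CUBIC))
E
```

```text
False
[ 0.32702781 -0.23836373  0.05498075] [np.float64(0.32690446204259177), np.float64(-0.23833231189413193), 0.05499999999999999] [-0.38203185 -0.98214973 -3.00871128] 23.7417
```

View pics/s_out.png

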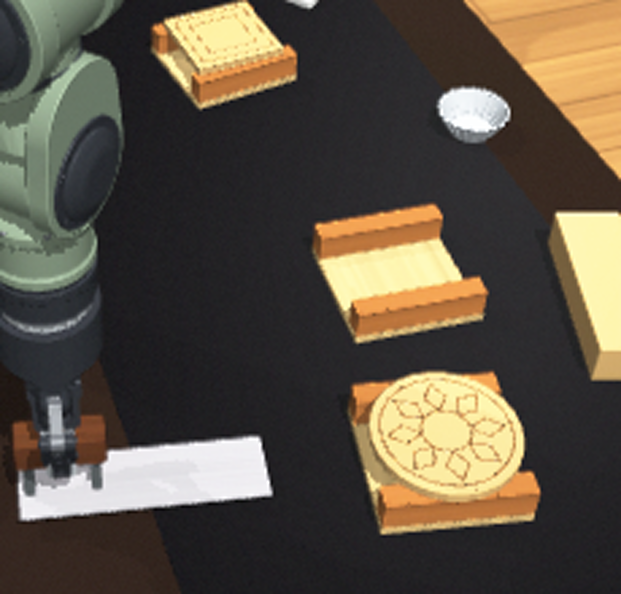

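```bash
python3 - <<'E'
from mv import *
y0=np.radians(-10.48);h=np.array([np.cos(y0),np.sin(y0)]);F=np.array([.6219,-.2929])
o=(.6035,.0700);y=np.radians(10.4)
bot.move_linear(tcp(F-.19*h,y0,.08),speed=.15)
bot.move_pose(tcp((.55,.06),y,.10),Q(y))
bot.move_linear(tcp(o,y,.03),speed=.12)
print(bot.move_linear(tcp(o,y,-.001),speed=.02,until_force=4))
print(bot.read_position(),bot.read_ft_force(),bot.read_clock())
bot.set_gripper(.8); bot.wait(.2)
bot.move_linear(tcp(o,y,.16),speed=.12)
bot.move_pose([.55,-.20,.30],Q(0)); wpic("w_end")
for c in ["top","side"]: cv2.imwrite(f"pics/{c}_end.png",bot.camera(c)[:,:,::-1])
print(bot.read_clock())
E
```

```text
True
[0.49520638 0.050111   0.03673743] [-1.14880928 -0.24018156  5.59179493] 27.725
31.125
```

View pics/w_end.png

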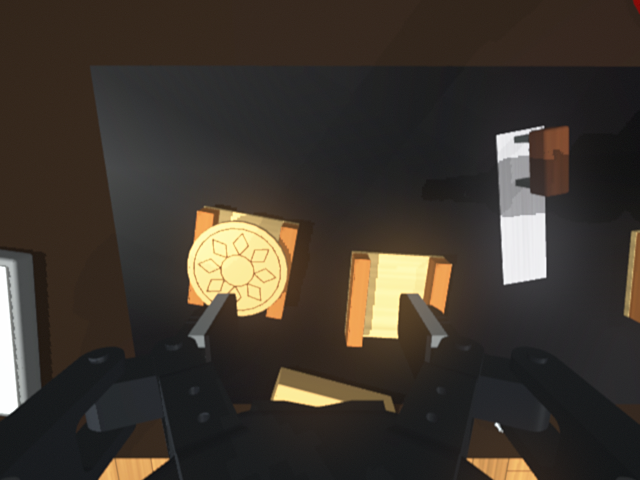

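View pics/side_end.png

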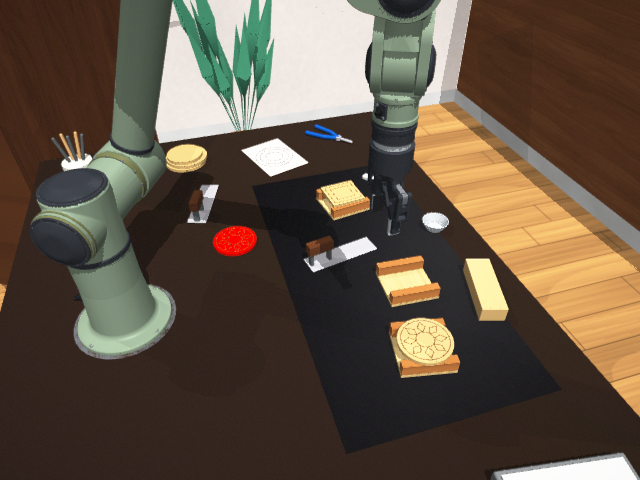

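```bash
python3 - <<'E'
from h import *
K,E=wload("w_end");print("wrist plaque",ray(K,E,(238,270),.046))
K,E=cam("side");print("side plaque",ray(K,E,(424.5,339.5),.046), "stand .6219 -.2929")
print(proj(K,E,[[.6219,-.2929,.046]]))
K,E=cam("side")
y=np.radians(10.4)
print(proj(K,E,[[.6035+a*np.cos(y)-b*np.sin(y),.07+a*np.sin(y)+b*np.cos(y),.003] for a in(-.145,.05) for b in(-.028,.028)]).round(1).tolist())
bot.close_job()
E
```

```text
wrist plaque [ 0.62242307 -0.29380751  0.046     ]
side plaque [ 0.62252898 -0.29582986  0.046     ] stand .6219 -.2929
[[423.6058382  338.50988614]]
[[312.3, 271.6], [302.9, 258.7], [376.7, 248.3], [365.8, 236.6]]
the job is handed in; nothing more can be done
```

I moved the round plaque to the free stand on the spatula and handed the job in at about 31 s of the 61 s allowed. No verdict is reported, so the result rests on my own checks.

- **Spatula used:** I took the rightmost of the two spatulas by its handle. I slid the blade under the plaque, lifted it about 45 mm, carried it level and lowered it onto the free stand's rails. Then I drew the blade fully out and laid the spatula flat back where it started.
- **Plaque position:** In the last pictures it lies level on the rails. Its centre is about 1 mm from the stand's by the wrist camera and about 3 mm by the side camera; the limit is 20 mm.
- **Spatula position:** It looks flat on the bench, well clear of the stands and more than 350 mm from the plaque.
- **Square plaque:** It looks unmoved in the side view, though I did not measure it.
- **Gripper contact:** I saw no contact between the gripper and the round plaque in any picture.
- **Disagreement:** The top and side cameras differed by about 5 mm on the plaque's centre while it was carried, which is within tolerance. No check failed.

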